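Index the frit carousel and drop its keeper

TASK

Turn the small carousel gently by its spokes until the spoke beside the glass jar with the white ribbed screw lid lies over the index block of the stand, then fold the hinged brass keeper right down over that spoke so that the carousel is locked there. Do not disturb the loose things lying around it.

Things in the scene. Friction and masses are not known exactly. Their poses are not given: they have to be found in the camera images.
- stand: fixed dark cast stand. Origin on the bench at the carousel's vertical axis; z up. Foot 150 mm across; a 40 mm wide, 10 mm high bar runs along the stand's own -y to 218 mm from the axis. On it: the index block (30 mm wide, 26 mm high, 136 to 164 mm from the axis) and, 192 mm from the axis, two hinge ears (32 mm wide together, 18 mm deep, 70 mm high)
- carousel (a joint): turning plate's angle (rad): 0 or a whole turn = the lidded jar's spoke exactly over the index block; grows counter-clockwise seen from above. Friction (0.08 N m) holds it where left. Plate 190 mm across, top 61 mm above the bench. Four spokes 90 degrees apart: round steel bars 12 mm thick, axis 56 mm above the bench, free from 95 to 165 mm from the carousel's axis
- spoke_jar (a point): point on the spoke beside the glass jar with the white ribbed screw lid, 150 mm from the carousel's axis, 55 mm above the bench, 15 mm short of the spoke's end. The jar is fixed upright on the plate, centre 56 mm from the axis, 59 mm wide, top 141 mm above the bench. This is the spoke to be locked
- spoke_amber (a point): point on the spoke beside the amber cup (next counter-clockwise from the jar), 150 mm from the carousel's axis, 55 mm above the bench, 15 mm short of the spoke's end. The cup is fixed upright on the plate, centre 56 mm from the axis, 57 mm wide, top 125 mm above the bench
- spoke_beaker (a point): point on the spoke beside the clear beaker (opposite the jar), 150 mm from the carousel's axis, 55 mm above the bench, 15 mm short of the spoke's end. The beaker is fixed upright on the plate, centre 56 mm from the axis, 69 mm wide, top 163 mm above the bench
- spoke_cork (a point): point on the spoke beside the big cork (next clockwise from the jar), 150 mm from the carousel's axis, 55 mm above the bench, 15 mm short of the spoke's end. The cork is fixed upright on the plate, centre 56 mm from the axis, 34 mm wide, top 93 mm above the bench
- index_point (a point): fixed point above the index block, 150 mm from the carousel's axis along the stand's -y, 55 mm above the bench: where spoke_jar must come
- keeper (a joint): brass keeper's angle (rad): 0 = fully down, level, pointing at the carousel's axis; 1.57 = upright; 2.0 = open, leaning outwards on its stop. A 0.2 kg channel, 32 mm wide, 66 mm long; two cheeks 24 mm apart inside, mouth flared to 40 mm, straddle the spoke and centre it if up to 8 mm off. Pushed inwards past upright it falls shut by its weight
- keeper_hinge (a point): middle of the keeper's hinge axis, 192 mm from the carousel's axis, 64 mm above the bench; the axis runs along the stand's x
- keeper_end (a point): middle of the rolled lip (8 mm thick, 36 mm long) at the keeper's free end, 62 mm from the hinge; when the keeper is down its top is 76 mm above the bench
- tape_roll: loose roll of masking tape, 75 mm wide, 18 mm high; origin under its centre; a bystander
- matchbox: loose matchbox, 36x60x16 mm; origin under its centre; a bystander
- cork_0: loose cork stopper standing on the bench, 28 mm wide, 26 mm high; origin under its centre; a bystander
- tweezers: loose steel tweezers, 157 mm long, lying flat, 10 mm high; origin under its centre; a bystander
- caliper: loose steel caliper, 67x205 mm, lying flat, 8 mm high; origin under its centre; a bystander
- brush: loose bench brush, 189 mm long, 23 mm high; origin under its centre; a bystander

How it is judged:
By the outcome, as a careful person would: the job done as asked, in the order asked, and still so for the second after the job is handed in, with the robot touching nothing.
It also fails if it takes over 61 s, if anything falls off the work surface, if the arm or the gripper's body presses on something with over 40 N, if the wrist force passes 120 N, or if a joint passes its speed limit or range.

ROBOT

A 6-joint arm with a two-finger parallel gripper is mounted at the origin on a cart in front of the work surface, level with it; the furniture and walls round the work are solid. World frame = base frame: x ahead of the robot, y to its left, z up, the work surface at z = 0. Lengths are in m, angles in rad, forces in N, time in s.
With the tool pointing down it reaches from about 0.3 to 0.875 m from the base axis. Payload 6.4 kg.
Tool frame: the origin (TCP) lies on the centre line of the jaws, within the pads' length; the fingertips stand 22 mm ahead of it and the grasp point (between the pads) lies 3 mm ahead of it (arm.tip_extent is the distance from the TCP to the fingertips, in m); z points along the fingers, y is the line along which they close (so a half turn about z gives the same grasp; the last joint's range is limited). The gripper opens to 85 mm and grips with 20 to 120 N. Pads are 22 mm wide; open, the fingers measure 114 mm over their backs; the gripper's body (76 mm by 85 mm) begins 54 mm behind the grasp point. The pads swing forward as they close: fully open they stand 13 mm farther back than shut.
Start: joints at [-1.333, 0.181, 1.607, -0, 1.354, -0.206], TCP at [0.247, -0.519, 0.253] pointing down, gripper open.
Joint ranges: [-2.99, 2.99], [-0.89, 2.07], [0.3, 2.58], [-1.14, 4.28], [0, 2.63], [-3.12, 3.12]. Speed limits (rad/s): [2.57, 2.57, 3.01, 3.14, 3.14, 3.14].

INTERFACE

Orientations are given as a unit quaternion [w, x, y, z].
In Python, from workcell import get_state, get_image, camera_params, job, arm gives the robot as it stands. The module is installed in compiled form; this text tells all that it offers.
- The arm moves only by the tool apply_moves, never from a script. Its argument "commands" is a list of rows, each an object of numbers: "hand": the finger opening in mm, from 0 to 85.4; "x", "y", "z": the shift along the tool's x, y, z in mm; "roll": the turn about the tool's z in rad. In form: [{"hand": .., "x": .., "y": .., "z": .., "roll": ..}, ...]. A call has 1 to 12 rows; each row is the pose to reach, as a shift and turn from the pose commanded when the call began, along the tool's axes at that moment; what a row does not reach only later rows make up. A row lasts 1/12 s, in which the tool goes at most 41.7 mm and 7.16 degrees, less where a joint would pass 70% of its speed; a pose out of reach is approached as far as the arm can. A call with a gripper value outside its range is refused whole. The fingers move at their own pace and stop on an object; "force" is the grip in N (left out, the last holds). Time passes only in rows, so rows that repeat a pose let the fingers close. It gives the time, the measured TCP pose, the force, the opening and the grip force at its end, in the units of the state.
- get_state(): the state, without advancing time (a new reading comes with each control period).
- get_image(name): name is "scene" or "side" or "wrist"; returns (picture, depth): 420x560x3 uint8, blue, green, red; 420x560 float32, m along the optical axis (not along the pixel's ray), 0 where there is no reading.
- camera_params(name): a dict with "fovy" (degrees; the focal length in pixels is half the picture's height over the tangent of half this angle, whatever the lens; pixels are square), "cx", "cy" (the principal point, pixels), "D" ([k1, k2, p1, p2, k3] as OpenCV has them; the pictures are not rectified), "cam_to_world" (4x4, takes a point from camera to world coordinates). Camera axes: x right, y up, looking along -z (the intrinsics and any distortion apply to the point x, -y, -z); pixel columns grow to the right and rows downward; lengths in m; the calibration is good to about 2 mm. A picture is of the moment at which its call begins: read the wrist's pose just before it. camera_params takes no time and is no camera call; for the wrist camera it gives the pose at the moment of the call.
- job.finish_job(): hands the job in; it is judged then, once.
The state is a dict: "t": time; "joint_pos": joint angles; "joint_velocities": joint speeds; "effort": joint torques, N m; "eef_pos": TCP position; "tool_rot": TCP orientation; "ft_force": force on the tool from outside, world axes, zero at the start; "ft_torque": the same for the moment, N m; "finger_gap": finger opening in m; "grasp_force": force on a finger pad.
Only numpy, scipy, OpenCV 4.12 (cv2) and the standard library are available. Lean on these libraries where they do the work, as an engineer would, in place of code of your own. Each camera call takes 0.05 s, during which the arm holds its last target. There are 200 camera calls.

## Working session

There is one attempt and no reset: what is moved stays moved. The work goes in short steps, Python scripts to look and compute and a tool call to move; the robot and the scene stay as the last step left them, time stands still between calls to the robot, and variables do not carry over. Pictures are saved under pics/ and viewed, at most 10 in all, crops included, and the job is handed in when it is done.

Besides the shell and the picture viewer there is one more tool, called after "Emit:" as name(argument=value, ...), one argument or row to a line, values as JSON. apply_moves: Moves the arm, as the interface text tells. Its arguments: {"type":"object","properties":{"commands":{"type":"array","items":{"type":"object","properties":{"hand":{"type":"number"},"x":{"type":"number"},"y":{"type":"number"},"z":{"type":"number"},"roll":{"type":"number"}}}},"force":{"type":"number"}},"required":["commands"]}

```bash
mkdir -p pics
cat > h.py <<'E'
import numpy as np, cv2
from workcell import get_state, get_image, camera_params, job, arm
def snap(n,f):
    p=camera_params(n); im,d=get_image(n); cv2.imwrite(f'pics/{f}.png',im); np.savez(f'pics/{f}.npz',d=d,im=im,**{k:np.array(v) for k,v in p.items()}); return im,d,p
def world(f,u,v):
    z=np.load(f'pics/{f}.npz'); d=z['d']; F=210/np.tan(np.radians(float(z['fovy']))/2)
    K=np.array([[F,0,float(z['cx'])],[0,F,float(z['cy'])],[0,0,1]])
    q=cv2.undistortPoints(np.array([[[u,v]]],float),K,z['D'])[0,0]
    w=d[int(v)-1:int(v)+2,int(u)-1:int(u)+2]; w=w[w>0]; dd=np.median(w) if len(w) else np.nan
    T=z['cam_to_world']; return (T@np.array([q[0]*dd,-q[1]*dd,-dd,1]))[:3]
def cloud(f):
    z=np.load(f'pics/{f}.npz'); d=z['d']; F=210/np.tan(np.radians(float(z['fovy']))/2)
    K=np.array([[F,0,float(z['cx'])],[0,F,float(z['cy'])],[0,0,1]])
    V,U=np.mgrid[0:420,0:560]; q=cv2.undistortPoints(np.stack([U,V],-1).reshape(-1,1,2).astype(float),K,z['D'])[:,0]
    dd=d.reshape(-1); P=np.c_[q[:,0]*dd,-q[:,1]*dd,-dd,np.ones_like(dd)]@z['cam_to_world'].T
    return P[:,:3].reshape(420,560,3),d>0
E
python3 - <<'E'
from h import *
s=get_state();print(s['t'],s['eef_pos'],s['tool_rot'])
for n in('scene','side'):snap(n,n+'0')
a=np.hstack([cv2.imread('pics/scene0.png'),cv2.imread('pics/side0.png')])
for n in('scene','side'):print(camera_params(n)['cam_to_world'])
E
```

```text
0.0 [ 0.24676228 -0.51876725  0.25236574] [-9.12899419e-04  9.75482266e-01  2.20076157e-01 -1.87145674e-05]
[[-0.67403346  0.50817158 -0.53613481 -0.23947065]
 [-0.73848751 -0.44611118  0.50558977  0.80993631]
 [ 0.01775062  0.73671328  0.67597223  1.06089232]
 [ 0.          0.          0.          1.        ]]
[[-8.55165125e-01  2.37746193e-01 -4.60618451e-01 -9.40460161e-03]
 [-5.18354925e-01 -3.90709736e-01  7.60693153e-01  1.00192768e+00]
 [ 8.83787364e-04  8.89282098e-01  4.57358250e-01  6.60421828e-01]
 [ 0.00000000e+00  0.00000000e+00  0.00000000e+00  1.00000000e+00]]
```

View pics/scene0.png

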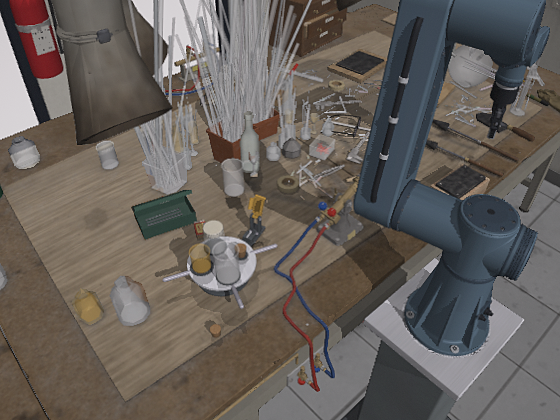

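View pics/side0.png

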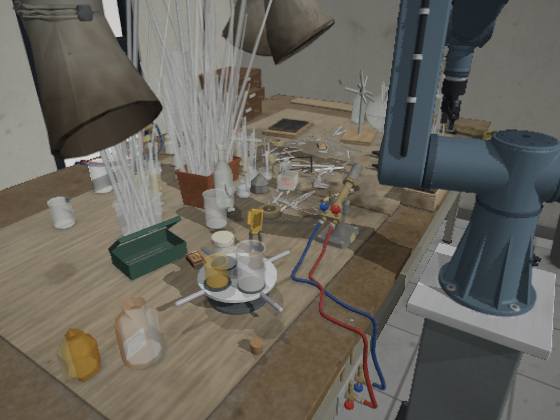

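The scene picture shows the carousel at about (222,265), with the keeper standing up at (257,208). The spokes end near (165,277), (275,247) and (240,303). The white-lidded jar is at (213,230), on the keeper side or behind it. I'll crop closer.

Run:
```python
from h import *
a=cv2.resize(cv2.imread('pics/scene0.png')[185:345,145:305],(400,400),interpolation=2)
b=cv2.resize(cv2.imread('pics/side0.png')[200:360,165:325],(400,400),interpolation=2)
cv2.imwrite('pics/crop0.png',np.hstack([a,b]))
for f,pts in(('scene0',[(165,277),(275,247),(240,303),(257,200),(252,235),(216,330)]),('side0',[(178,302),(280,311),(257,210),(255,225),(257,348)])):
  for p in pts: print(f,p,world(f,*p).round(3))
```

```text
scene0 (165, 277) [0.562 0.493 0.062]
scene0 (275, 247) [0.453 0.2   0.058]
scene0 (240, 303) [0.363 0.396 0.064]
scene0 (257, 200) [0.594 0.147 0.109]
scene0 (252, 235) [0.556 0.2   0.026]
scene0 (216, 330) [0.362 0.476 0.024]
side0 (178, 302) [0.558 0.497 0.061]
side0 (280, 311) [0.357 0.402 0.056]
side0 (257, 210) [0.593 0.138 0.118]
side0 (255, 225) [0.587 0.158 0.081]
side0 (257, 348) [0.36  0.486 0.02 ]
```

View pics/crop0.png

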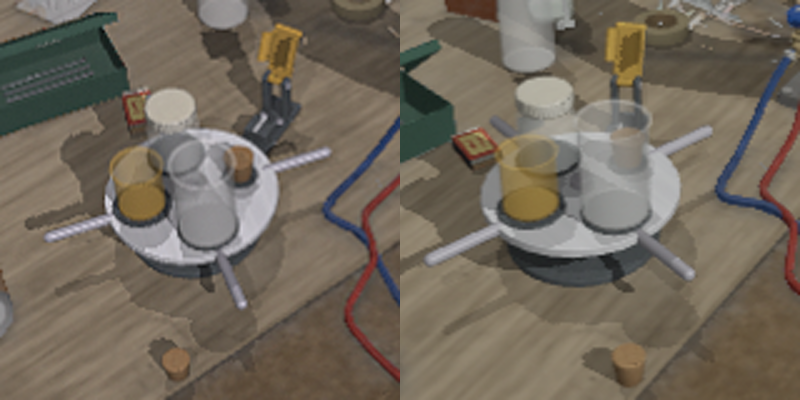

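The amber, cork and beaker spokes are visible. The jar is on the far side, about 46° counter-clockwise of the keeper, so the carousel must turn clockwise. Next I'll fit the geometry from both depth clouds and map the obstacles.

Run:
```python
from h import *
for f in('scene0','side0'):
  P,ok=cloud(f); im=cv2.imread(f'pics/{f}.png').astype(int); X=P.reshape(-1,3); o=ok.reshape(-1); B=im.reshape(-1,3)
  r0=np.hypot(X[:,0]-.507,X[:,1]-.347)
  m=o&(X[:,2]>.04)&(X[:,2]<.07)&(r0>.105)&(r0<.175)
  a=np.degrees(np.arctan2(X[:,1]-.347,X[:,0]-.507))
  L=[]
  for c in(161,70,-19,-110):
    k=m&(abs((a-c+180)%360-180)<9)
    if k.sum()>5: q=X[k];print(f,c,k.sum(),q.mean(0).round(4),'endr',r0[k].max().round(3)); 
    if k.sum()>20:
      vx,vy,x0,y0=cv2.fitLine(q[:,:2].astype(np.float32),cv2.DIST_HUBER,0,.01,.01).ravel();L.append((c,vx,vy,x0,y0))
  # axis: least squares of lines
  A=[];b=[]
  for c,vx,vy,x0,y0 in L: A.append([vy,-vx]);b.append(vy*x0-vx*y0);print(c,np.degrees(np.arctan2(vy,vx)).round(1))
  print('axis',np.linalg.lstsq(np.array(A),np.array(b),rcond=None)[0].round(4))
  k=o&(B[:,0]<70)&(B[:,2]>150)&(B[:,1]>100)&(abs(X[:,0]-.59)<.07)&(abs(X[:,1]-.15)<.07)&(X[:,2]>.05)
  q=X[k];print('keeper',k.sum(),q.min(0).round(3),q.max(0).round(3),q.mean(0).round(3))
  dk=o&(B.max(1)<85)&(abs(X[:,0]-.57)<.06)&(abs(X[:,1]-.19)<.08)&(X[:,2]>.006)
  q=X[dk];print('dark',len(q),q.min(0).round(3),q.max(0).round(3)); e=q[q[:,2]>.035];print('ears',len(e),e.mean(0).round(3))
  # height map 5cm
  H={}
  for x in X[o&(X[:,0]>.2)&(X[:,0]<.85)&(X[:,1]>-.4)&(X[:,1]<.6)]:
    t=(int(x[0]//.05),int((x[1]+1)//.05));H[t]=max(H.get(t,0),x[2])
  print('y cols -0.4..0.55'); 
  for i in range(4,17): print('%.2f'%(i*.05),' '.join('%3d'%(100*H.get((i,j),0)) for j in range(12,32)))
```

```text
scene0 161 93 [0.3779 0.3905 0.0614] endr 0.163
scene0 70 101 [0.5498 0.474  0.0602] endr 0.163
scene0 -110 84 [0.4626 0.2205 0.0596] endr 0.165
161 -17.8
70 71.0
-110 71.5
axis [0.5055 0.3496]
keeper 67 [0.558 0.13  0.064] [0.603 0.18  0.13 ] [0.588 0.16  0.108]
dark 297 [0.534 0.141 0.006] [0.601 0.224 0.112]
ears 67 [0.579 0.17  0.058]
y cols -0.4..0.55
0.20   6  56  59  60   0   0  67  68  77  73  51   0   0   0   0   0   0   0   0   0
0.25   6  55   0   0   0   0   0   0  76  73  47   0   0   0   1   0   0   0   0   0
0.30   6   0   0   0   0   0   0   0   0   0   0   0   1   1   0   0   0   0   0   0
0.35   0   0   0   0   0   0  10  13  13   9   5   2   1   0   0   6   6   3   0   0
0.40   0   0   0   0   0  17  17  14  13   9   5   1   1   6  16  16   6   0   0   0
0.45   0   0   0   0   0   0   0  14   1   0   0   6   6   9  16  16  11   0   0   0
0.50   0   0   1   2   0   0   0   0   0   0   0   1   2   9  14  13  12   6   0  13
0.55   0   1   1   1   0   0   0   0   0   0  12  12   3   6  14  14  12   6   6  13
0.60   1   1   1   1   1   1   2   2   0   0  12  12   0   0 
[... 1180 characters left out ...]
  16   6   0   0   0
0.45   2   1   0   0   0   0   1  14  12   0   0   6   6   6  16  16  16   0   0   0
0.50   1   1   1   1   0   0   0   0   0   0   0   0   0   0  14  14  12   6   0  13
0.55   0   0   0   1   0   0   0   0   0   0  12  12   0   0  14  14  12   6   6  13
0.60   0   1   1   1   1   0   1   2   0   0  12  12   0   6   6   6   0   0   0   0
0.65   0   0   4   4   0   1   2   1   0   0   0   0   0   6   6  46  47   0   0   0
0.70   0   4   4   4   0   0   2   1   0  11  10   0   0  41  50  53  53  52  45   0
0.75   6   4   4   5  54  63  61   9   9  11  11   0   0  40  52  62  63  56  50   0
0.80   7  14  17  20  47  61  62  63  63  11  10   0  59  64  64  64  64  64  50   0
```

```bash
cat >> h.py <<'E'
def to(*wps,s=None):
    s=s or get_state(); w,x,y,z=s['tool_rot']
    from scipy.spatial.transform import Rotation as Ro
    R=Ro.from_quat([x,y,z,w]).as_matrix(); h=np.degrees(np.arctan2(R[1,0],R[0,0]))
    print('t',s['t'],'pos',np.round(s['eef_pos'],4),'head',round(h,1),'F',np.round(s['ft_force'],1),'gap',round(s['finger_gap'],4),'q',np.round(s['joint_pos'],2))
    for X,Y,Z,H in wps:
        d=R.T@(np.array([X,Y,Z])-s['eef_pos'])*1000; dr=-(H-h)
        print((X,Y,Z,H),'->',d.round(1),'roll',round(np.radians(dr),3))
E
python3 -c "
from h import *
to((.5,-.1,.3,90),(.36,.396,.3,162.5))"
```

```text
t 0.1 pos [ 0.2468 -0.5188  0.2525] head 25.4 F [-0.4  0.5 -0.2] gap 0.0852 q [-1.33  0.18  1.61  0.    1.35 -0.21]
(0.5, -0.1, 0.3, 90) -> [ 408.5 -269.6  -47. ] roll -1.127
(0.36, 0.396, 0.3, 162.5) -> [ 495.1 -777.7  -46.2] roll -2.392
```

Emit:
apply_moves(
  commands=[
    {"hand":24,"x":0,"y":0,"z":-40,"roll":-0.1},
    {"hand":24,"x":34,"y":-22,"z":-47,"roll":-0.22},
    {"hand":24,"x":68,"y":-45,"z":-47,"roll":-0.34},
    {"hand":24,"x":102,"y":-67,"z":-47,"roll":-0.46},
    {"hand":24,"x":136,"y":-90,"z":-47,"roll":-0.58},
    {"hand":24,"x":170,"y":-112,"z":-47,"roll":-0.7},
    {"hand":24,"x":204,"y":-135,"z":-47,"roll":-0.82},
    {"hand":24,"x":238,"y":-157,"z":-47,"roll":-0.94},
    {"hand":24,"x":272,"y":-180,"z":-47,"roll":-1.06},
    {"hand":24,"x":306,"y":-202,"z":-47,"roll":-1.127},
    {"hand":24,"x":340,"y":-225,"z":-47,"roll":-1.127},
    {"hand":24,"x":374,"y":-247,"z":-47,"roll":-1.127},
  ],
)

```text
t: 1.1
eef_pos: [0.479, -0.1335, 0.3001]
tool_rot: [-0.0, 0.707, 0.707, -0.0]
ft_force: [1.1, -0.6, -0.1]
finger_gap: 0.0241
grasp_force: 0.0
```

```bash
python3 -c "
from h import *
to((.5,0.05,.3,130),(.36,.396,.3,162.5))"
```

```text
t 1.1 pos [ 0.479  -0.1335  0.3001] head 90.0 F [ 1.1 -0.6 -0.1] gap 0.0241 q [-0.51 -0.03  1.74  0.    1.44 -0.51]
(0.5, 0.05, 0.3, 130) -> [1.835e+02 2.100e+01 1.000e-01] roll -0.698
(0.36, 0.396, 0.3, 162.5) -> [ 5.295e+02 -1.189e+02  2.000e-01] roll -1.265
```

Emit:
apply_moves(
  commands=[
    {"x":38,"y":0,"z":0,"roll":-0.12},
    {"x":76,"y":0,"z":0,"roll":-0.24},
    {"x":114,"y":-5,"z":0,"roll":-0.36},
    {"x":152,"y":-10,"z":0,"roll":-0.48},
    {"x":190,"y":-18,"z":0,"roll":-0.6},
    {"x":228,"y":-27,"z":0,"roll":-0.72},
    {"x":266,"y":-36,"z":0,"roll":-0.84},
    {"x":304,"y":-46,"z":0,"roll":-0.96},
    {"x":342,"y":-57,"z":0,"roll":-1.08},
    {"x":380,"y":-69,"z":0,"roll":-1.2},
    {"x":415,"y":-80,"z":0,"roll":-1.265},
    {"x":450,"y":-92,"z":0,"roll":-1.265},
  ],
)

```text
invalid input
```

Run:
```python
from h import *
snap('wrist','w1')
to((.36,.396,.3,162.5),(.36,.396,.09,162.5))
```

```text
t 1.15 pos [ 0.4818 -0.1275  0.3002] head 90.3 F [-1.2  5.6 -0.1] gap 0.024 q [-0.5  -0.03  1.74  0.    1.44 -0.51]
(0.36, 0.396, 0.3, 162.5) -> [ 524.1 -119.2    2.1] roll -1.261
(0.36, 0.396, 0.09, 162.5) -> [ 523.2 -119.7  212.1] roll -1.261
```

View pics/w1.png

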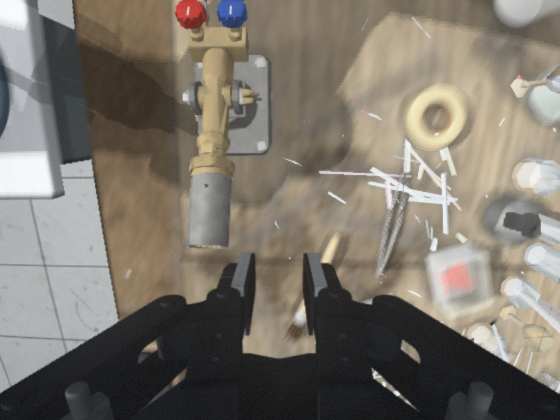

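The wrist picture shows only the gas burner at (220,150), the tape roll at (437,115), and the tweezers and brush. The move was refused because its rows had no hand value, so I'll repeat it with one.

Emit:
apply_moves(
  commands=[
    {"hand":24,"x":38,"y":0,"z":0,"roll":-0.12},
    {"hand":24,"x":76,"y":0,"z":0,"roll":-0.24},
    {"hand":24,"x":114,"y":-5,"z":0,"roll":-0.36},
    {"hand":24,"x":152,"y":-10,"z":0,"roll":-0.48},
    {"hand":24,"x":190,"y":-18,"z":0,"roll":-0.6},
    {"hand":24,"x":228,"y":-27,"z":0,"roll":-0.72},
    {"hand":24,"x":266,"y":-36,"z":0,"roll":-0.84},
    {"hand":24,"x":304,"y":-46,"z":0,"roll":-0.96},
    {"hand":24,"x":342,"y":-57,"z":0,"roll":-1.08},
    {"hand":24,"x":380,"y":-69,"z":0,"roll":-1.2},
    {"hand":24,"x":415,"y":-80,"z":0,"roll":-1.26},
    {"hand":24,"x":450,"y":-92,"z":0,"roll":-1.26},
  ],
)

```text
t: 2.15
eef_pos: [0.3855, 0.316, 0.3001]
tool_rot: [-0.0, 0.153, 0.988, -0.0]
ft_force: [1.0, 0.3, -0.3]
finger_gap: 0.0238
grasp_force: 0.0
```

Run:
```python
from h import *
snap('wrist','w2')
to((.36,.396,.3,162.5),(.36,.396,.09,162.5))
```

```text
t 2.2 pos [0.3829 0.3211 0.3001] head 162.5 F [-5.   0.9 -1.1] gap 0.024 q [ 0.46 -0.03  1.74  0.    1.43 -0.81]
(0.36, 0.396, 0.3, 162.5) -> [44.5 64.5  0.4] roll -0.001
(0.36, 0.396, 0.09, 162.5) -> [ 43.8  63.9 210.4] roll -0.001
```

View pics/w2.png

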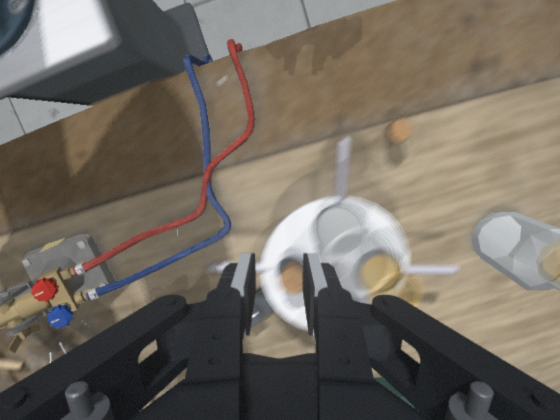

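The wrist view is blurred by motion but clear enough. The beaker spoke runs from (342,198) to (345,140), amber is at (432,269), the cork spoke is at (215,267) and the loose cork at (399,130). I'll use this view's depth to refine the axis and angles.

Run:
```python
from h import *
snap('wrist','w3')
P,ok=cloud('w3');X=P.reshape(-1,3);o=ok.reshape(-1)
c=np.array([.505,.351])
r=np.hypot(*(X[:,:2]-c).T);a=np.degrees(np.arctan2(X[:,1]-c[1],X[:,0]-c[0]))
for ang in(162,72,-108):
  k=o&(X[:,2]>.05)&(X[:,2]<.072)&(r>.11)&(r<.17)&(abs((a-ang+180)%360-180)<9);q=X[k]
  if len(q)>20:
    f=cv2.fitLine(q[:,:2].astype(np.float32),cv2.DIST_HUBER,0,.01,.01).ravel();print(ang,len(q),q.mean(0).round(4),'dir',np.degrees(np.arctan2(f[1],f[0])).round(1),'rmax',r[k].max().round(3),'mean ang',np.degrees(np.arctan2(*(q.mean(0)[:2]-c)[::-1])).round(2),'zmax',q[:,2].max().round(3))
k=o&(X[:,2]>.056)&(X[:,2]<.066)&(r>.085)&(r<.1)
(cx,cy),rad=cv2.minEnclosingCircle(X[k][:,:2].astype(np.float32));print('plate',cx,cy,rad,k.sum())
to((.36,.396,.09,162.5))
```

```text
162 426 [0.3762 0.3903 0.059 ] dir -19.1 rmax 0.159 mean ang 163.05 zmax 0.062
72 309 [0.5512 0.4766 0.0587] dir 70.7 rmax 0.16 mean ang 69.82 zmax 0.062
-108 172 [0.4591 0.2047 0.0588] dir 69.0 rmax 0.168 mean ang -107.4 zmax 0.062
plate 0.5049716234207153 0.3508472144603729 0.09994681924581528 1996
t 2.25 pos [0.3841 0.3184 0.2999] head 162.5 F [ 0.3 -1.4 -0.8] gap 0.0237 q [ 0.45 -0.03  1.74  0.    1.44 -0.81]
(0.36, 0.396, 0.09, 162.5) -> [ 45.9  66.7 210.1] roll 0.001
```

Emit:
apply_moves(
  commands=[
    {"hand":32,"x":22,"y":33,"z":0,"roll":0.01},
    {"hand":32,"x":44,"y":65,"z":0,"roll":0.02},
    {"hand":32,"x":44,"y":65,"z":40,"roll":0.02},
    {"hand":32,"x":44,"y":65,"z":80,"roll":0.02},
    {"hand":32,"x":44,"y":65,"z":120,"roll":0.02},
    {"hand":32,"x":44,"y":65,"z":150,"roll":0.02},
    {"hand":32,"x":44,"y":65,"z":165,"roll":0.02},
    {"hand":32,"x":44,"y":65,"z":165,"roll":0.02},
  ],
)

```text
t: 2.92
eef_pos: [0.3621, 0.3872, 0.1305]
tool_rot: [-0.003, 0.165, 0.986, -0.003]
ft_force: [-1.5, -0.3, 0.5]
finger_gap: 0.0322
grasp_force: 0.0
```

Run:
```python
from h import *
snap('wrist','w4')
to((.362,.395,.066,161.5))
cv2.imwrite('pics/w4c.png',cv2.imread('pics/w4.png'))
```

```text
t 2.9667 pos [0.3635 0.3882 0.1332] head 161.0 F [-0.5  0.3  0.3] gap 0.0319 q [ 0.6   0.23  1.81 -0.    1.1  -0.64]
(0.362, 0.395, 0.066, 161.5) -> [ 3.4  6.2 67.1] roll -0.008
```

View pics/w4c.png

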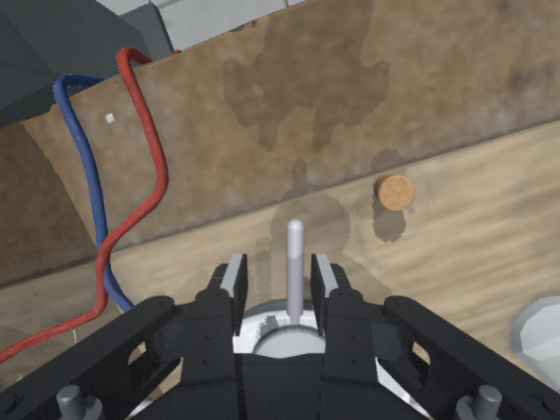

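The spoke is at column 295 with its tip at (295,225), and the jaw centre is near column 279. That matches the computed +6 mm in y. Going down.

Emit:
apply_moves(
  commands=[
    {"hand":32,"x":3,"y":6,"z":10,"roll":0},
    {"hand":32,"x":3,"y":6,"z":35,"roll":0},
    {"hand":32,"x":3,"y":6,"z":55,"roll":0},
    {"hand":32,"x":3,"y":6,"z":67,"roll":0},
    {"hand":24,"x":3,"y":6,"z":67,"roll":0},
    {"hand":18,"x":3,"y":6,"z":67,"roll":0},
    {"hand":18,"x":3,"y":6,"z":67,"roll":0},
  ],
)

```text
t: 3.55
eef_pos: [0.3648, 0.3972, 0.0698]
tool_rot: [0.001, 0.165, 0.986, 0.001]
ft_force: [0.5, -0.6, -0.2]
finger_gap: 0.0177
grasp_force: 0.0
```

Run:
```python
from h import *
w=[]
for i in range(13):
  a=161.5-4.08*i; w.append((.506+.152*np.cos(np.radians(a)),.348+.152*np.sin(np.radians(a)),.066,a))
to(*w)
```

```text
t 3.55 pos [0.3648 0.3972 0.0698] head 161.0 F [ 0.5 -0.6 -0.2] gap 0.0177 q [ 0.61  0.34  1.82  0.    0.97 -0.63]
(np.float64(0.3618548044086577), np.float64(0.396230307773574), 0.066, 161.5) -> [ 2.5 -1.9  3.8] roll -0.008
(np.float64(0.3656516656037202), np.float64(0.4063639017903192), 0.066, 157.42) -> [2.2 9.  3.8] roll 0.063
(np.float64(0.3701599021266582), np.float64(0.4162016701390877), 0.066, 153.34) -> [ 1.1 19.7  3.9] roll 0.135
(np.float64(0.37535666334480533), np.float64(0.4256937487034669), 0.066, 149.26) -> [-0.7 30.4  3.9] roll 0.206
(np.float64(0.3812156087409665), np.float64(0.4347920255444729), 0.066, 145.18) -> [-3.3 40.9  3.9] roll 0.277
(np.float64(0.38770704142404483), np.float64(0.4434503847626993), 0.066, 141.1) -> [-6.6 51.2  3.9] roll 0.348
(np.float64(0.3947980586519225), np.float64(0.45162494024325767), 0.066, 137.02) -> [-10.7  61.2   4. ] roll 0.419
(np.float64(0.4024527186036499), np.float64(0.45927425809874034), 0.066, 132.94) -> [-15.4  71.    4. ] roll 0.491
(np.float64(0.4106322225556342), np.float64(0.4663595666827228), 0.066, 128.86) -> [-20.9  80.3   4. ] roll 0.562
(np.float64(0.4192951115384427), np.float64(0.4728449531093224), 0.066, 124.78) -> [-27.   89.3   4. ] roll 0.633
(np.float64(0.428397476477436), np.float64(0.47869754528272473), 0.066, 120.7) -> [-33.7  97.8   4.1] roll 0.704
(np.float64(0.43789318075210637), np.float64(0.4838876785140387), 0.066, 116.62) -> [-41.  105.7   4.1] roll 0.775
(np.float64(0.44773409404604625), np.float64(0.48838904588095544), 0.066, 112.53999999999999) -> [-48.8 113.2   4.1] roll 0.847
```

Emit:
apply_moves(
  commands=[
    {"hand":18,"x":2,"y":4,"z":4,"roll":0.03},
    {"hand":18,"x":2,"y":9,"z":4,"roll":0.06},
    {"hand":18,"x":2,"y":14,"z":4,"roll":0.1},
    {"hand":18,"x":1,"y":20,"z":4,"roll":0.135},
    {"hand":18,"x":0,"y":25,"z":4,"roll":0.17},
    {"hand":18,"x":-1,"y":30,"z":4,"roll":0.206},
    {"hand":18,"x":-2,"y":36,"z":4,"roll":0.24},
    {"hand":18,"x":-3,"y":41,"z":4,"roll":0.277},
    {"hand":18,"x":-5,"y":46,"z":4,"roll":0.31},
    {"hand":18,"x":-7,"y":51,"z":4,"roll":0.348},
    {"hand":18,"x":-9,"y":56,"z":4,"roll":0.384},
    {"hand":18,"x":-11,"y":61,"z":4,"roll":0.42},
  ],
)

```text
t: 4.55
eef_pos: [0.3948, 0.4514, 0.0661]
tool_rot: [0.001, 0.367, 0.93, 0.001]
ft_force: [0.0, -0.6, 0.6]
finger_gap: 0.0182
grasp_force: 0.3
```

Run:
```python
from h import *
w=[]
for i in range(7):
  a=137-4.08*i; w.append((round(.506+.152*np.cos(np.radians(a)),4),round(.348+.152*np.sin(np.radians(a)),4),.066,a))
to(*w)
```

```text
t 4.55 pos [0.3948 0.4514 0.0661] head 136.9 F [ 0.  -0.6  0.6] gap 0.0182 q [ 0.65  0.46  1.66  0.    1.02 -0.16]
(np.float64(0.3948), np.float64(0.4517), 0.066, 137.0) -> [0.2 0.2 0.1] roll -0.002
(np.float64(0.4025), np.float64(0.4593), 0.066, 132.92) -> [-0.2 11.   0.1] roll 0.069
(np.float64(0.4107), np.float64(0.4664), 0.066, 128.84) -> [-1.3 21.8  0.1] roll 0.14
(np.float64(0.4193), np.float64(0.4729), 0.066, 124.76) -> [-3.2 32.4  0.2] roll 0.212
(np.float64(0.4284), np.float64(0.4787), 0.066, 120.68) -> [-5.9 42.9  0.2] roll 0.283
(np.float64(0.4379), np.float64(0.4839), 0.066, 116.6) -> [-9.2 53.2  0.2] roll 0.354
(np.float64(0.4478), np.float64(0.4884), 0.066, 112.52) -> [-13.4  63.2   0.2] roll 0.425
```

Emit:
apply_moves(
  commands=[
    {"hand":18,"x":0,"y":5,"z":0,"roll":0.035},
    {"hand":18,"x":0,"y":11,"z":0,"roll":0.07},
    {"hand":18,"x":-1,"y":16,"z":0,"roll":0.105},
    {"hand":18,"x":-1,"y":22,"z":0,"roll":0.14},
    {"hand":18,"x":-2,"y":27,"z":0,"roll":0.175},
    {"hand":18,"x":-3,"y":32,"z":0,"roll":0.21},
    {"hand":18,"x":-4,"y":38,"z":0,"roll":0.245},
    {"hand":18,"x":-6,"y":43,"z":0,"roll":0.28},
    {"hand":18,"x":-8,"y":48,"z":0,"roll":0.32},
    {"hand":18,"x":-9,"y":53,"z":0,"roll":0.354},
    {"hand":18,"x":-11,"y":58,"z":0,"roll":0.39},
    {"hand":18,"x":-13,"y":63,"z":0,"roll":0.425},
  ],
)

```text
t: 5.55
eef_pos: [0.4473, 0.4885, 0.0662]
tool_rot: [0.0, 0.555, 0.832, 0.001]
ft_force: [-0.7, 0.3, -0.2]
finger_gap: 0.0179
grasp_force: 0.3
```

Run:
```python
from h import *
to()
for f in('scene','side'): snap(f,f+'1')
a=cv2.resize(cv2.imread('pics/scene1.png')[185:345,145:305],(400,400),interpolation=2)
b=cv2.resize(cv2.imread('pics/side1.png')[200:360,165:325],(400,400),interpolation=2)
cv2.imwrite('pics/crop1.png',np.hstack([a,b]))
```

```text
t 5.55 pos [0.4473 0.4885 0.0662] head 112.5 F [-0.7  0.3 -0.2] gap 0.0179 q [0.65 0.57 1.49 0.   1.08 0.26]
```

View pics/crop1.png

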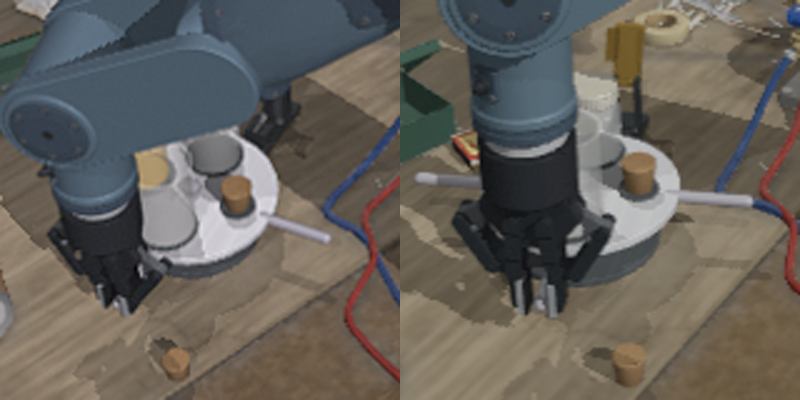

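The carousel turned, and the cork spoke now points at the camera side. The loose cork, at (176,362) in the crop, is untouched. I'll lift off and view the jar spoke and keeper from above.

Emit:
apply_moves(
  commands=[
    {"hand":24,"x":0,"y":0,"z":0,"roll":0},
    {"hand":26,"x":0,"y":0,"z":0,"roll":0},
    {"hand":26,"x":0,"y":0,"z":-20,"roll":0},
    {"hand":26,"x":0,"y":0,"z":-50,"roll":0},
    {"hand":10,"x":0,"y":0,"z":-90,"roll":0},
    {"hand":0,"x":0,"y":0,"z":-130,"roll":0},
    {"hand":0,"x":0,"y":0,"z":-170,"roll":0},
    {"hand":0,"x":0,"y":0,"z":-210,"roll":0},
    {"hand":0,"x":-30,"y":0,"z":-235,"roll":0},
    {"hand":0,"x":-70,"y":0,"z":-235,"roll":0},
    {"hand":0,"x":-110,"y":0,"z":-235,"roll":0},
    {"hand":0,"x":-150,"y":0,"z":-235,"roll":0},
  ],
)

```text
t: 6.65
eef_pos: [0.5041, 0.3481, 0.3006]
tool_rot: [0.001, 0.554, 0.833, 0.001]
ft_force: [-0.3, 0.7, 0.1]
finger_gap: 0.0002
grasp_force: 0.0
```

Emit:
apply_moves(
  commands=[
    {"hand":0,"x":-35,"y":0,"z":0,"roll":0},
    {"hand":0,"x":-75,"y":0,"z":0,"roll":0},
    {"hand":0,"x":-115,"y":0,"z":0,"roll":0},
    {"hand":0,"x":-155,"y":0,"z":0,"roll":0},
    {"hand":0,"x":-195,"y":0,"z":0,"roll":0},
    {"hand":0,"x":-235,"y":0,"z":0,"roll":0},
    {"hand":0,"x":-270,"y":0,"z":0,"roll":0},
    {"hand":0,"x":-285,"y":0,"z":0,"roll":0},
    {"hand":0,"x":-285,"y":0,"z":0,"roll":0},
    {"hand":0,"x":-285,"y":0,"z":0,"roll":0},
  ],
)

```text
t: 7.48
eef_pos: [0.6136, 0.0859, 0.2992]
tool_rot: [-0.0, 0.555, 0.832, 0.0]
ft_force: [-0.2, 0.3, 0.6]
finger_gap: 0.0001
grasp_force: 0.0
```

Run:
```python
from h import *
to((.6,.1,.15,112.5)); snap('wrist','w5')
```

```text
t 7.4833 pos [0.6136 0.0859 0.2992] head 112.6 F [-0.2  0.3  0.6] gap 0.0001 q [-0.05  0.25  1.44  0.    1.46 -0.45]
(0.6, 0.1, 0.15, 112.5) -> [ 18.2  -7.1 149.3] roll 0.001
```

View pics/w5.png

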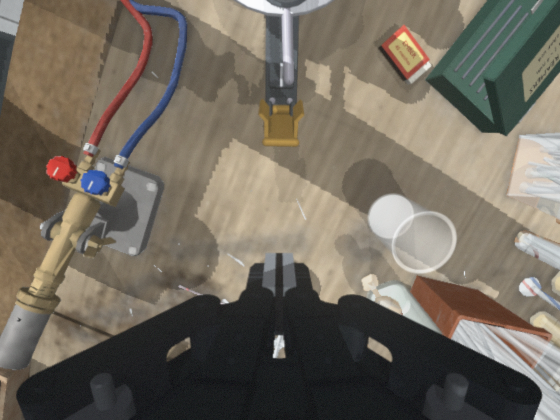

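The jar spoke runs from (287,12) to (289,85), nearly over the dark bar centred around column 281. The keeper is open at (281,125). I'll measure the remaining offset.

Run:
```python
from h import *
P,ok=cloud('w5');X=P.reshape(-1,3);o=ok.reshape(-1);B=cv2.imread('pics/w5.png').reshape(-1,3).astype(int)
c=np.array([.506,.348]);u=np.array([np.cos(np.radians(-67.5)),np.sin(np.radians(-67.5))]);n=np.array([-u[1],u[0]])
al=(X[:,:2]-c)@u; la=(X[:,:2]-c)@n  # la + = ccw side
near=o&(abs(la)<.04)
def rep(nm,k):
  q=np.c_[al[k],la[k],X[k,2]];print(nm,k.sum(),'min',q.min(0).round(4),'max',q.max(0).round(4),'med',np.median(q,0).round(4))
for lo,hi in((.105,.12),(.12,.135),(.135,.15),(.15,.165)): rep('spoke%.3f'%lo,near&(al>lo)&(al<hi)&(X[:,2]>.052)&(X[:,2]<.066)&(B.min(1)>90))
gold=near&(B[:,2]-B[:,0]>60)&(X[:,2]>.06)&(al>.16)
rep('gold',gold)
lip=gold&(X[:,2]>X[gold,2].max()-.008);rep('lip',lip)
ear=near&(al>.178)&(al<.205)&(X[:,2]>.05)&(X[:,2]<.075)&(B.max(1)<110);rep('ears',ear)
for lo,hi in((.12,.14),(.16,.18)):rep('bar',near&(al>lo)&(al<hi)&(X[:,2]>.004)&(X[:,2]<.018)&(B.max(1)<90))
rep('block',near&(al>.13)&(al<.17)&(X[:,2]>.02)&(X[:,2]<.034)&(B.max(1)<110))
```

```text
spoke0.105 169 min [0.1051 0.0009 0.0554] max [0.1199 0.0116 0.0622] med [0.1124 0.0061 0.0595]
spoke0.120 176 min [0.1201 0.0009 0.0537] max [0.135  0.013  0.0629] med [0.1279 0.0062 0.0595]
spoke0.135 160 min [0.1353 0.001  0.055 ] max [0.15  0.013 0.063] med [0.1425 0.0074 0.0595]
spoke0.150 160 min [0.1501 0.0021 0.055 ] max [0.1649 0.0132 0.063 ] med [0.1573 0.0075 0.0595]
gold 1309 min [ 0.1874 -0.0206  0.0619] max [0.2303 0.0202 0.1267] med [ 0.2125 -0.0012  0.1096]
lip 324 min [ 0.1983 -0.0206  0.1187] max [0.2303 0.02   0.1267] med [ 0.2163 -0.0013  0.12  ]
ears 123 min [ 0.1858 -0.0164  0.0627] max [0.2017 0.0151 0.0704] med [0.1934 0.0043 0.0679]
bar 37 min [ 0.121  -0.0196  0.0064] max [0.1398 0.0201 0.0099] med [ 0.1359 -0.0158  0.0081]
bar 399 min [ 0.1605 -0.02    0.0062] max [0.18   0.0193 0.0179] med [ 0.1714 -0.001   0.0084]
block 317 min [ 0.1386 -0.0144  0.0215] max [0.1663 0.0147 0.0268] med [ 0.1549 -0.0071  0.0244]
```

The stand's centre line is confirmed. The spoke is 7.3 mm counter-clockwise of it, about 2.8°. I'll nudge it clockwise with closed fingers on the cork spoke, which has plenty of room.

Run:
```python
from h import *
to((.383,.252,.3,112.5),(.383,.252,.067,112.5),(.374,.275,.067,112.5))
```

```text
t 7.5333 pos [0.6133 0.0869 0.2993] head 112.6 F [0.2 0.8 0.8] gap 0.0001 q [-0.05  0.25  1.44  0.    1.46 -0.45]
(0.383, 0.252, 0.3, 112.5) -> [ 241.  -149.    -0.5] roll 0.003
(0.383, 0.252, 0.067, 112.5) -> [ 240.8 -149.   232.5] roll 0.003
(0.374, 0.275, 0.067, 112.5) -> [ 265.5 -148.4  232.5] roll 0.003
```

Emit:
apply_moves(
  commands=[
    {"hand":0,"x":30,"y":-18,"z":0,"roll":0},
    {"hand":0,"x":62,"y":-38,"z":0,"roll":0},
    {"hand":0,"x":94,"y":-58,"z":0,"roll":0},
    {"hand":0,"x":126,"y":-78,"z":0,"roll":0},
    {"hand":0,"x":158,"y":-98,"z":0,"roll":0},
    {"hand":0,"x":190,"y":-118,"z":0,"roll":0},
    {"hand":0,"x":220,"y":-136,"z":0,"roll":0},
    {"hand":0,"x":240,"y":-149,"z":0,"roll":0},
    {"hand":0,"x":240,"y":-149,"z":35,"roll":0},
    {"hand":0,"x":240,"y":-149,"z":75,"roll":0},
    {"hand":0,"x":240,"y":-149,"z":110,"roll":0},
    {"hand":0,"x":240,"y":-149,"z":110,"roll":0},
  ],
)

```text
t: 8.53
eef_pos: [0.378, 0.2503, 0.1831]
tool_rot: [-0.004, 0.553, 0.833, -0.004]
ft_force: [-1.3, -0.8, -0.5]
finger_gap: 0.0002
grasp_force: 0.0
```

Run:
```python
from h import *
to((.383,.252,.067,112.5),(.374,.275,.067,112.5)); snap('wrist','w6')
```

```text
t 8.5333 pos [0.378  0.2503 0.1831] head 112.8 F [-1.3 -0.8 -0.5] gap 0.0002 q [ 0.32 -0.01  1.96  0.    1.2  -0.08]
(0.383, 0.252, 0.067, 112.5) -> [ -0.5   6.7 116.1] roll 0.006
(0.374, 0.275, 0.067, 112.5) -> [ 24.2   7.3 116.1] roll 0.006
```

View pics/w6.png

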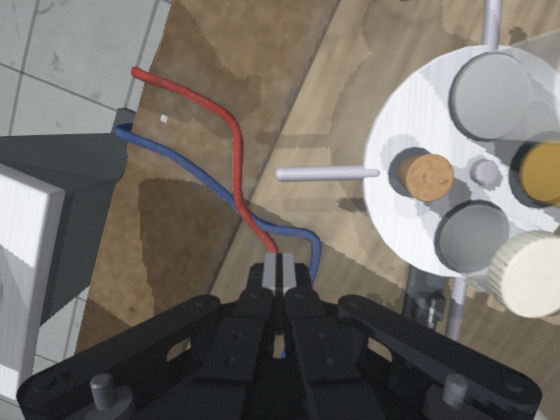

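The cork spoke runs from (278,174) to (378,173), ahead of the closed fingers at (280,270), and the white-lidded jar's spoke is over the bar at (455,300). The hose lies flat, well below fingertip height. Next I'll go down and nudge.

Emit:
apply_moves(
  commands=[
    {"hand":0,"x":0,"y":7,"z":30,"roll":0.005},
    {"hand":0,"x":0,"y":7,"z":65,"roll":0.005},
    {"hand":0,"x":0,"y":7,"z":95,"roll":0.005},
    {"hand":0,"x":0,"y":7,"z":116,"roll":0.005},
    {"hand":0,"x":0,"y":7,"z":116,"roll":0.005},
    {"hand":0,"x":6,"y":7,"z":116,"roll":0.005},
    {"hand":0,"x":12,"y":7,"z":116,"roll":0.005},
    {"hand":0,"x":16,"y":7,"z":116,"roll":0.005},
    {"hand":0,"x":19,"y":7,"z":116,"roll":0.005},
    {"hand":0,"x":22,"y":7,"z":116,"roll":0.005},
    {"hand":0,"x":24,"y":7,"z":116,"roll":0.005},
    {"hand":0,"x":24,"y":7,"z":116,"roll":0.005},
  ],
)

```text
t: 9.58
eef_pos: [0.3812, 0.2757, 0.0738]
tool_rot: [0.0, 0.557, 0.831, 0.0]
ft_force: [0.9, -0.6, -0.1]
finger_gap: 0.0001
grasp_force: 0.0
```

Run:
```python
from h import *
to((.374,.275,.067,112.5))
for f in('side','scene'):
  snap(f,f+'2');P,ok=cloud(f+'2');X=P.reshape(-1,3);o=ok.reshape(-1)
  c=np.array([.506,.349]);r=np.hypot(*(X[:,:2]-c).T);a=np.degrees(np.arctan2(X[:,1]-c[1],X[:,0]-c[0]))
  for g in(112.5,22.5,-67.5,-157.5):
    k=o&(X[:,2]>.052)&(X[:,2]<.066)&(r>.11)&(r<.163)&(abs((a-g+180)%360-180)<7)
    if k.sum()>15: print(f,g,k.sum(),np.median((a[k]-g+180)%360-180).round(2))
```

```text
t 9.5833 pos [0.3812 0.2757 0.0738] head 112.4 F [ 0.9 -0.6 -0.1] gap 0.0001 q [ 0.37  0.21  1.99  0.    0.94 -0.02]
(0.374, 0.275, 0.067, 112.5) -> [ 2.1 -6.9  6.8] roll -0.002
side 112.5 113 -0.54
side 22.5 105 0.05
side -157.5 138 0.01
scene 112.5 87 -0.17
scene 22.5 58 -0.46
scene -67.5 59 -0.97
scene -157.5 105 0.76
```

The carousel is aligned to within about 0.5°. I'll back off, lift, and go behind the keeper.

Emit:
apply_moves(
  commands=[
    {"hand":0,"x":-10,"y":0,"z":0,"roll":0},
    {"hand":0,"x":-20,"y":0,"z":0,"roll":0},
    {"hand":0,"x":-20,"y":0,"z":-40,"roll":0},
    {"hand":0,"x":-20,"y":0,"z":-80,"roll":0},
    {"hand":0,"x":-20,"y":0,"z":-120,"roll":0},
    {"hand":0,"x":-20,"y":0,"z":-160,"roll":0},
    {"hand":0,"x":-20,"y":0,"z":-200,"roll":0},
    {"hand":0,"x":-30,"y":10,"z":-226,"roll":0},
    {"hand":0,"x":-64,"y":30,"z":-226,"roll":0},
    {"hand":0,"x":-98,"y":50,"z":-226,"roll":0},
    {"hand":0,"x":-132,"y":70,"z":-226,"roll":0},
    {"hand":0,"x":-166,"y":90,"z":-226,"roll":0},
  ],
)

```text
t: 10.68
eef_pos: [0.5289, 0.1533, 0.2995]
tool_rot: [0.0, 0.557, 0.831, 0.0]
ft_force: [0.9, 0.1, 0.3]
finger_gap: -0.0001
grasp_force: 0.0
```

Run:
```python
from h import *
to((.606,.107,.3,112.5),(.606,.107,.125,112.5))
```

```text
t 10.6833 pos [0.5289 0.1533 0.2995] head 112.3 F [0.9 0.1 0.3] gap -0.0001 q [ 0.07  0.09  1.61 -0.    1.44 -0.32]
(0.606, 0.107, 0.3, 112.5) -> [-72.1  53.7  -0.5] roll -0.003
(0.606, 0.107, 0.125, 112.5) -> [-72.1  53.7 174.5] roll -0.003
```

Emit:
apply_moves(
  commands=[
    {"hand":0,"x":-28,"y":20,"z":0,"roll":0},
    {"hand":0,"x":-58,"y":42,"z":0,"roll":0},
    {"hand":0,"x":-70,"y":52,"z":0,"roll":0},
    {"hand":0,"x":-70,"y":52,"z":0,"roll":0},
    {"hand":0,"x":-70,"y":52,"z":0,"roll":0},
    {"hand":0,"x":-70,"y":52,"z":0,"roll":0},
  ],
)

```text
t: 11.18
eef_pos: [0.6015, 0.1105, 0.2988]
tool_rot: [-0.001, 0.557, 0.831, -0.0]
ft_force: [-0.2, -0.4, -0.6]
finger_gap: -0.0001
grasp_force: 0.0
```

Run:
```python
from h import *
to((.606,.107,.3,112.5),(.606,.107,.125,112.5))
snap('wrist','w7')
P,ok=cloud('w7');X=P.reshape(-1,3);o=ok.reshape(-1);B=cv2.imread('pics/w7.png').reshape(-1,3).astype(int)
c=np.array([.506,.348]);u=np.array([np.cos(np.radians(-67.5)),np.sin(np.radians(-67.5))]);n=np.array([-u[1],u[0]])
al=(X[:,:2]-c)@u; la=(X[:,:2]-c)@n
near=o&(abs(la)<.03)
for lo in(.11,.125,.14,.15):
  k=near&(al>lo)&(al<lo+.015)&(X[:,2]>.052)&(X[:,2]<.066)&(B.min(1)>90)
  if k.sum():print(lo,k.sum(),np.median(la[k]).round(4))
k=near&(al>.18)&(al<.26)&(X[:,2]>.06)&(X[:,2]<.14);print('keeper',al[k].max(),X[k,2].max(),la[k].min(),la[k].max())
# anything tall near approach
k=o&(abs(la)<.07)&(al>.2)&(al<.33)&(X[:,2]>.02);print(k.sum(),al[k].max(), la[k].max(),la[k].min())
```

```text
t 11.1833 pos [0.6015 0.1105 0.2988] head 112.3 F [-0.2 -0.4 -0.6] gap -0.0001 q [-0.01  0.23  1.46  0.    1.46 -0.4 ]
(0.606, 0.107, 0.3, 112.5) -> [-4.9  2.9 -1.2] roll -0.003
(0.606, 0.107, 0.125, 112.5) -> [ -5.1   3.1 173.8] roll -0.003
0.11 177 0.0027
0.125 165 0.0016
0.14 152 0.0016
0.15 140 0.0022
keeper 0.23226733249598056 0.12675899138179653 -0.021977974948448865 0.020649609177295976
51871 0.26952671835222547 0.058287339862659805 -0.06625783906686464
```

The spoke is about 2 mm off the centre line, well within the keeper's 8 mm capture. Descending behind the keeper.

Emit:
apply_moves(
  commands=[
    {"hand":0,"x":-7,"y":3,"z":35,"roll":0},
    {"hand":0,"x":-7,"y":3,"z":75,"roll":0},
    {"hand":0,"x":-7,"y":3,"z":115,"roll":0},
    {"hand":0,"x":-7,"y":3,"z":150,"roll":0},
    {"hand":0,"x":-7,"y":3,"z":172,"roll":0},
    {"hand":0,"x":-7,"y":3,"z":172,"roll":0},
    {"hand":0,"x":-7,"y":3,"z":172,"roll":0},
    {"hand":0,"x":-7,"y":3,"z":172,"roll":0},
  ],
)

```text
t: 11.9
eef_pos: [0.6087, 0.106, 0.1296]
tool_rot: [0.001, 0.556, 0.831, 0.001]
ft_force: [0.3, 0.3, 0.2]
finger_gap: 0.0001
grasp_force: 0.0
```

Run:
```python
from h import *
w=[]
for r in(.26,.22,.19): w.append((.506+r*np.cos(np.radians(-67.5)),.348+r*np.sin(np.radians(-67.5)),.125,112.5))
to(*w)
```

```text
t 11.9 pos [0.6087 0.106  0.1296] head 112.4 F [0.3 0.3 0.2] gap 0.0001 q [-0.02  0.4   1.59  0.    1.14 -0.41]
(np.float64(0.6054976924149233), np.float64(0.10779132154706542), 0.125, 112.5) -> [ 2.8 -2.3  4.6] roll -0.002
(np.float64(0.5901903551203198), np.float64(0.1447465028475169), 0.125, 112.5) -> [42.8 -2.4  4.6] roll -0.002
(np.float64(0.5787098521493671), np.float64(0.1724628888228555), 0.125, 112.5) -> [72.8 -2.4  4.5] roll -0.002
```

Emit:
apply_moves(
  commands=[
    {"hand":0,"x":5,"y":-2,"z":4,"roll":0},
    {"hand":0,"x":12,"y":-2,"z":4,"roll":0},
    {"hand":0,"x":18,"y":-2,"z":4,"roll":0},
    {"hand":0,"x":24,"y":-2,"z":4,"roll":0},
    {"hand":0,"x":30,"y":-2,"z":4,"roll":0},
    {"hand":0,"x":36,"y":-2,"z":4,"roll":0},
    {"hand":0,"x":42,"y":-2,"z":4,"roll":0},
    {"hand":0,"x":48,"y":-2,"z":4,"roll":0},
    {"hand":0,"x":54,"y":-2,"z":4,"roll":0},
    {"hand":0,"x":60,"y":-2,"z":4,"roll":0},
    {"hand":0,"x":66,"y":-2,"z":4,"roll":0},
    {"hand":0,"x":72,"y":-2,"z":4,"roll":0},
  ],
)

```text
t: 12.9
eef_pos: [0.5781, 0.172, 0.1232]
tool_rot: [-0.0, 0.557, 0.831, -0.0]
ft_force: [-0.5, 0.2, -1.0]
finger_gap: 0.0002
grasp_force: 0.0
```

Run:
```python
from h import *
to(); snap('wrist','w8');snap('side','side3')
a=cv2.resize(cv2.imread('pics/side3.png')[180:340,185:345],(420,420),interpolation=2)
b=cv2.imread('pics/w8.png')[:420,90:470]
cv2.imwrite('pics/crop3.png',np.hstack([a,b]))
```

```text
t 12.9 pos [0.5781 0.172  0.1232] head 112.3 F [-0.5  0.2 -1. ] gap 0.0002 q [ 0.09  0.39  1.63  0.    1.12 -0.3 ]
```

View pics/crop3.png

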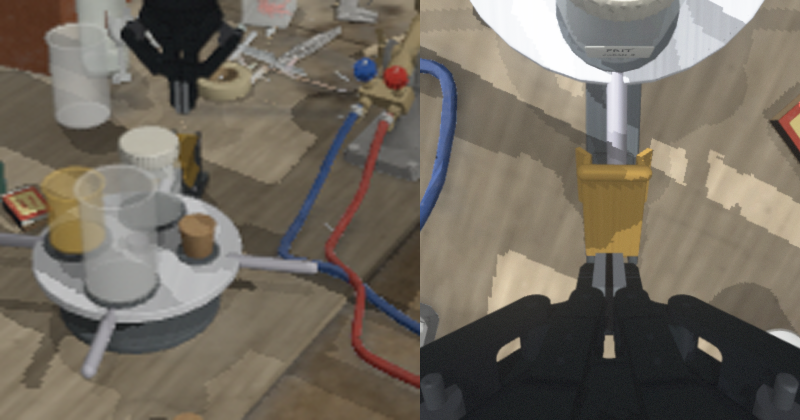

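The keeper is past upright, with its lip at (615,172) in the wrist half, and it still stands raised or is falling. I'll let it settle and measure.

Emit:
apply_moves(
  commands=[
    {"hand":0,"x":0,"y":0,"z":0,"roll":0},
    {"hand":0,"x":0,"y":0,"z":0,"roll":0},
    {"hand":0,"x":0,"y":0,"z":0,"roll":0},
    {"hand":0,"x":0,"y":0,"z":0,"roll":0},
    {"hand":0,"x":0,"y":0,"z":0,"roll":0},
    {"hand":0,"x":0,"y":0,"z":0,"roll":0},
  ],
)

```text
t: 13.5
eef_pos: [0.5785, 0.1712, 0.1233]
tool_rot: [0.0, 0.557, 0.831, 0.0]
ft_force: [0.1, 0.5, -0.2]
finger_gap: -0.0002
grasp_force: 0.0
```

```bash
cat > k.py <<'E'
from h import *
import sys
def keep(f):
  snap('wrist',f)
  P,ok=cloud(f);X=P.reshape(-1,3);o=ok.reshape(-1);B=cv2.imread(f'pics/{f}.png').reshape(-1,3).astype(int)
  c=np.array([.506,.348]);u=np.array([np.cos(np.radians(-67.5)),np.sin(np.radians(-67.5))]);n=np.array([-u[1],u[0]])
  al=(X[:,:2]-c)@u; la=(X[:,:2]-c)@n
  g=o&(abs(la)<.03)&(B[:,2]-B[:,0]>60)&(X[:,2]>.05)&(X[:,2]<.14)&(al>.1)&(al<.24)
  for lo in np.arange(.1,.24,.01):
    k=g&(al>=lo)&(al<lo+.01)
    if k.sum()>8:print('al %.2f'%lo,k.sum(),'z',np.percentile(X[k,2],[10,50,95]).round(4),'la',np.percentile(la[k],[3,97]).round(4))
  for lo in(.1,.115):
    k=o&(abs(la)<.03)&(al>lo)&(al<lo+.015)&(X[:,2]>.052)&(X[:,2]<.066)&(B.min(1)>90)
    if k.sum():print('spoke',lo,np.median(la[k]).round(4))
to();keep(sys.argv[1])
E
python3 k.py w9
```

```text
t 13.5 pos [0.5785 0.1712 0.1233] head 112.3 F [ 0.1  0.5 -0.2] gap -0.0002 q [ 0.09  0.39  1.63  0.    1.12 -0.3 ]
al 0.12 165 z [0.0713 0.0727 0.0742] la [-0.0141  0.0149]
al 0.13 1013 z [0.0701 0.0735 0.0752] la [-0.0153  0.0159]
al 0.14 1008 z [0.0697 0.0706 0.0716] la [-0.0146  0.015 ]
al 0.15 967 z [0.0697 0.0705 0.0716] la [-0.0149  0.0151]
al 0.16 922 z [0.0697 0.0706 0.0716] la [-0.0148  0.0147]
al 0.17 882 z [0.0698 0.0706 0.0717] la [-0.0148  0.0145]
al 0.18 833 z [0.0698 0.0706 0.0716] la [-0.015   0.0145]
al 0.19 313 z [0.0672 0.0699 0.0712] la [-0.0141  0.0136]
spoke 0.1 0.0022
spoke 0.115 0.0022
```

The keeper lies level at z = 70.6 mm along its whole length, with the lip top at about 75.5 mm against the stated 76 mm, so it is fully down. The spoke is about 2 mm from the middle, between the cheeks. I'll lift away and hand in.

Emit:
apply_moves(
  commands=[
    {"hand":0,"x":0,"y":0,"z":-30,"roll":0},
    {"hand":0,"x":0,"y":0,"z":-70,"roll":0},
    {"hand":0,"x":0,"y":0,"z":-110,"roll":0},
    {"hand":0,"x":0,"y":0,"z":-140,"roll":0},
    {"hand":0,"x":0,"y":0,"z":-140,"roll":0},
    {"hand":0,"x":0,"y":0,"z":-140,"roll":0},
    {"hand":0,"x":0,"y":0,"z":-140,"roll":0},
  ],
)

```text
t: 14.13
eef_pos: [0.578, 0.1713, 0.2627]
tool_rot: [-0.0, 0.557, 0.831, -0.0]
ft_force: [0.0, -0.3, -0.7]
finger_gap: -0.0002
grasp_force: 0.0
```

```bash
python3 k.py w10; python3 -c "
from h import *
print(job.finish_job())"
```

```text
t 14.1333 pos [0.578  0.1713 0.2627] head 112.3 F [ 0.  -0.3 -0.7] gap -0.0002 q [ 0.09  0.23  1.52  0.    1.38 -0.3 ]
al 0.12 41 z [0.0715 0.0727 0.0745] la [-0.0138  0.0141]
al 0.13 339 z [0.07   0.0734 0.0753] la [-0.0153  0.0156]
al 0.14 319 z [0.0697 0.0705 0.0718] la [-0.0148  0.0151]
al 0.15 318 z [0.0697 0.0705 0.0718] la [-0.0149  0.0148]
al 0.16 310 z [0.0696 0.0706 0.0718] la [-0.0152  0.0145]
al 0.17 308 z [0.0696 0.0706 0.0718] la [-0.0155  0.0147]
al 0.18 286 z [0.0697 0.0706 0.0717] la [-0.0158  0.014 ]
al 0.19 137 z [0.067  0.0692 0.0716] la [-0.0129  0.013 ]
spoke 0.1 0.0023
spoke 0.115 0.0023
the job is handed in; nothing more can be done
None
```

I turned the carousel until the jar's spoke lay over the index block (about 2 mm off centre), folded the keeper level over it, touched none of the loose things that I could see, and handed the job in at about 14 s.

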